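Free the mended slump form from its ratchet clamp

TASK

The glue in the mended slump form has set, so take it out of the ratchet bar clamp with your fingertips, without gripping or lifting anything. Press the release plate of the sliding jaw down and, keeping it pressed, push the jaw back along its bar to the end stop. Then let go and gently push the form straight out between the open jaws, away from the bar, until it stands upright and wholly clear of the jaw tips; leave the kiln props and the jar where they stand.

Things in the scene. Friction and masses are not known exactly. Their poses are not given: they have to be found in the camera images.
- clamp: Grey bench clamp, screwed down. Origin on the bench under the middle of its steel bar. The bar (24 mm wide, 355 mm long, tops of its sawteeth 28 mm above the bench) runs along the clamp's y axis; both jaws reach 80 mm from the bar's centre line to the clamp's +x side and are 58 mm high. The fixed jaw is at the +y end, its rubber face at y = +125 mm; the end stop (42 mm high) is at the -y end, at y = -192 mm. Beyond the jaw tips (x over 80 mm) there is bare bench.
- jaw (a joint): Travel of the sliding jaw along the bar in m: 0 clamped on the form, 0.078 against the end stop. It opens towards the clamp's -y. A pawl locks it against opening while the release is up (it can still ratchet shut); with the release pressed it slides either way with 4 to 6 N and stays where it is left, so lift straight up off the plate, or it drags along. The jaw casting is 16 mm thick; its spring-backed rubber pad (44 mm across) presses the form with about 9 N.
- release (a joint): Tilt of the release plate in rad: 0 up (locked), 0.32 fully pressed; the pawl is clear of the teeth above 0.17. Spring return: it takes about 4 to 10 N and comes up, locking again, as soon as it is let go.
- thumb_plate (a point): Middle of the top of the black ribbed release plate, 24 mm wide and about 50 mm long along the bar, on top of the sliding jaw. Locked, it slopes up by 0.3 rad towards the fixed jaw and this point is 45 mm above the bench; fully pressed it is level with its top 36 mm above the bench. It lies in a gap 57 mm long (along the bar) between the jaw casting (44 mm high over the bar, 58 mm further out) and the push post; the gap is open at both sides. Moves with the jaw.
- push_face (a point): Middle of the flat face of the grey push post, looking towards the clamp's +y. The post stands on the sliding jaw behind the release plate, 22 mm beyond the plate's middle towards -y; it is 38 mm wide, 12 mm thick, from 42 to 68 mm above the bench. A fingertip that holds the plate down bears on this face to push the jaw towards -y. Moves with the jaw.
- form_mid (a point): Centre of the grey slump form (half-way up), a loose block 55 mm (its x, across the bar's direction) by 110 mm (its y, along the bar) by 69 mm high with a saddle-shaped hollow in its top (count it as a full block), about 0.45 kg. It stands on the bench with its 110 mm length between the jaws, its near face about 27 mm from the bar's centre line.
- form_corner_a (a point): On the form, half-way up the edge where its bar-side face meets its +y end.
- form_corner_b (a point): On the form, half-way up the edge where its bar-side face meets its -y end.
- prop_tube: Loose round ceramic kiln prop, 31 mm across, 40 mm high, standing beyond the jaws; origin under its middle. To be left alone.
- prop_block: Loose square ceramic kiln prop, 28x28x50 mm, standing by the fixed jaw; origin under its middle. To be left alone.
- jar: Loose round clear jar of pale powder, 75 mm across, 40 mm high, standing beyond the jaws; origin under its middle. To be left alone.
There are look-alikes about, which are no part of the job. Leave any pink look-alike of the part that bears form_mid alone.

How it is judged:
By the outcome, as a careful person would: the job done as asked, in the order asked, and still so for the second after the job is handed in, with the robot touching nothing.
It also fails if it takes over 48 s, if anything falls off the work surface, if the arm or the gripper's body presses on something with over 40 N, if the wrist force passes 120 N, or if a joint passes its speed limit or range.

ROBOT

A 6-joint arm with a two-finger parallel gripper is mounted at the origin on a cart in front of the work surface, level with it; the furniture and walls round the work are solid. World frame = base frame: x ahead of the robot, y to its left, z up, the work surface at z = 0. Lengths are in m, angles in rad, forces in N, time in s.
With the tool pointing down it reaches from about 0.35 to 0.875 m from the base axis. Payload 15.5 kg.
Tool frame: the origin (TCP) lies at the very end of the fingers, on their centre line; the grasp point (between the pads) lies 19 mm behind it; z points along the fingers, y is the line along which they close (so a half turn about z gives the same grasp; the last joint's range is limited). The gripper opens to 85 mm and grips with 20 to 120 N. Pads are 22 mm wide; open, the fingers measure 114 mm over their backs; the gripper's body (76 mm by 85 mm) begins 54 mm behind the grasp point. The pads swing forward as they close: fully open they stand 13 mm farther back than shut.
Start: joints at [1.034, 0.494, 1.345, -0, 1.302, -0.096], TCP at [0.267, 0.565, 0.231] pointing down, gripper open.
Joint ranges: [-2.91, 2.91], [-0.82, 2.16], [0.22, 2.67], [-1.22, 4.37], [0.12, 2.79], [-3.08, 3.08]. Speed limits (rad/s): [1.89, 1.89, 2.57, 3.01, 3.01, 3.01].

INTERFACE

Orientations are given as [roll, pitch, yaw] about the fixed x, y, z axes, in that order (R = Rz(yaw) Ry(pitch) Rx(roll)).
In Python, from station import r gives the robot as it stands. The module is installed in compiled form; this text tells all that it offers.
- The arm moves only by the tool step_arm, never from a script. Its argument "moves" is a list of rows, each a list of 7 numbers: the closure in counts, from 0 (fully open) to 255 (shut), then the shift along the tool's x, y, z in cm, then the turn, a rotation vector about the tool's x, y, z in rad. In form: [[claw, tx, ty, tz, wx, wy, wz], ...]. A call has 1 to 8 rows; each row is the pose to reach, as a shift and turn from the pose commanded when the call began, along the tool's axes at that moment; what a row does not reach only later rows make up. A row lasts 1/10 s, in which the tool goes at most 50 mm and 8.59 degrees, less where a joint would pass 70% of its speed; a pose out of reach is approached as far as the arm can. A call with a gripper value outside its range is refused whole. The fingers move at their own pace and stop on an object; "grip_force" is the grip in N (left out, the last holds). Time passes only in rows, so rows that repeat a pose let the fingers close. It gives the time, the measured TCP pose, the force, the opening and the grip force at its end, in the units of the state.
- r.read_state(): the state, without advancing time (a new reading comes with each control period).
- r.camera(name): name is "side" or "top" or "wrist"; returns (picture, depth): 480x640x3 uint8, red, green, blue; 480x640 float32, m along the optical axis (not along the pixel's ray), 0 where there is no reading.
- r.camera_model(name): a dict with "mtx" (3x3 intrinsics, pixels), "T" (4x4, takes a point from camera to world coordinates); the wrist camera has in their place "mount" (4x4, takes a point from camera to tool coordinates, whose origin is the TCP and whose axes are the flange's). Camera axes: x right, y down, z forward; pixel columns grow to the right and rows downward; lengths in m; the calibration is good to about 2 mm. A picture is of the moment at which its call begins: read the wrist's pose just before it. camera_model takes no time and is no camera call.
- r.sign_off(): hands the job in; it is judged then, once.
Trained networks look in the newest picture that a camera, given by its name, has taken for a name from the list of things; names that differ only in an ending like _2 or _b are one class to them, and where a whole thing is asked for, a point or a joint stands for the part that bears it (a point fixed in the world has none). Each returns a list of dicts, best first, with "p" (0 to 1); they miss things now and then, are a little off and sometimes report something else, mostly with a low value. They report only what shows in the picture. A call takes as long as a camera call. They do not tell look-alikes from the thing itself.
- r.regions_of(camera, name): "mask" (480x640 bool, what is visible of it) and "box" ([left, top, width, height] in pixels, round what is visible of it).
The state is a dict: "time": time; "qpos": joint angles; "joint_velocities": joint speeds; "joint_efforts": joint torques, N m; "position": TCP position; "ee_rot": TCP orientation; "contact_force": force on the tool from outside, world axes, zero at the start; "wrist_torque": the same for the moment, N m; "width": opening from 0.0 (shut) to 1.0 (fully open); "gripper_force": force on a finger pad.
Only numpy, scipy, OpenCV 4.12 (cv2) and the standard library are available. Lean on these libraries where they do the work, as an engineer would, in place of code of your own. Each camera call takes 0.05 s, during which the arm holds its last target. There are 200 camera calls.

## Working session

There is one attempt and no reset: what is moved stays moved. The work goes in short steps, Python scripts to look and compute and a tool call to move; the robot and the scene stay as the last step left them, time stands still between calls to the robot, and variables do not carry over. Pictures are saved under pics/ and viewed, at most 10 in all, crops included, and the job is handed in when it is done.

Besides the shell and the picture viewer there is one more tool, called after "Emit:" as a command line: name --pt "numbers of a row" for each row, then --argument value for the rest. step_arm: Moves the arm, as the interface text tells. Its arguments: {"type":"object","properties":{"moves":{"type":"array"},"grip_force":{"type":"number"}},"required":["moves"]}

```bash
mkdir -p pics; cat > h.py <<'E'
import numpy as np, cv2
from station import r
def cloud(cam,depth):
    m=r.camera_model(cam);K=np.array(m["mtx"]);T=np.array(m["T"])
    v,u=np.mgrid[:480,:640];P=np.stack([(u-K[0,2])/K[0,0]*depth,(v-K[1,2])/K[1,1]*depth,depth],-1)
    return P@T[:3,:3].T+T[:3,3]
E
python3 - <<'E'
from h import *
s=r.read_state();print(s)
for c in("top","side"):
    im,d=r.camera(c);cv2.imwrite(f"pics/{c}0.png",im[...,::-1]);np.save(f"pics/{c}0d.npy",d);W=cloud(c,d)
    print(c,np.round(r.camera_model(c)["T"],3).tolist())
    for n in("clamp","jaw","thumb_plate","push_face","form_mid","prop_tube","prop_block","jar"):
        for q in r.regions_of(c,n)[:3]:
            M=q["mask"]&(d>0);p=W[M]
            print(n,round(q["p"],2),q["box"],np.round(np.median(p,0),3) if len(p) else None,np.round(np.percentile(p,[2,98],axis=0),3).tolist() if len(p) else None)
E
```

```text
{'time': 0.0, 'qpos': array([ 1.03454302e+00,  4.94213712e-01,  1.34614092e+00, -5.41513536e-06,
        1.30249943e+00, -9.54755043e-02]), 'joint_velocities': array([-0.00224823, -0.00102878, -0.00052707, -0.00169613,  0.00106968,
        0.00062675]), 'joint_efforts': array([ 1.06726664e-03, -8.82176042e+01, -3.83872712e+01,  5.21491040e-05,
        1.02885548e-02,  7.44291856e-05]), 'position': array([0.2664489 , 0.56495363, 0.23067796]), 'ee_rot': array([-3.14033649e+00, -1.15054729e-04,  2.70081621e+00]), 'contact_force': array([-0.3883061 , -0.20350436,  0.30680006]), 'wrist_torque': array([-0.03729466, -0.01937805,  0.0120462 ]), 'gripper_force': 0.0, 'width': 1.0018020088331623}
top [[-0.0, -0.997, 0.077, 0.503], [-1.0, 0.001, 0.01, -0.052], [-0.01, -0.077, -0.997, 1.124], [0.0, 0.0, 0.0, 1.0]]
clamp 0.65 [249.4, 238.6, 157.7, 83.7] [ 0.478 -0.06   0.026] [[0.396, -0.251, -0.002], [0.572, 0.115, 0.065]]
jaw 0.9 [317.2, 252.7, 45.2, 47.9] [ 0.472 -0.075  0.044] [[0.442, -0.134, 0.019], [0.54, -0.046, 0.068]]
thumb_plate 0.68 [330.8, 282.1, 25.9, 8.2] [ 0.465 -0.094  0.044] [[0
[... 1461 characters left out ...]
0.427, 0.006], [0.594, -0.326, 0.068]]
form_mid 0.73 [275.1, 169.3, 50.1, 39.6] [0.556 0.209 0.045] [[0.496, 0.176, 0.002], [0.609, 0.256, 0.069]]
form_mid 0.3 [232.2, 239.9, 67.0, 51.9] [ 0.482 -0.075  0.041] [[0.438, -0.152, 0.002], [0.552, -0.041, 0.068]]
prop_tube 0.75 [322.8, 267.8, 14.1, 20.0] [ 0.627 -0.128  0.032] [[0.613, -0.134, 0.003], [0.642, -0.104, 0.043]]
prop_block 0.59 [331.6, 201.5, 15.5, 22.9] [0.656 0.101 0.034] [[0.64, 0.091, 0.005], [0.674, 0.117, 0.052]]
prop_block 0.21 [274.9, 209.9, 37.3, 50.4] [0.554 0.014 0.053] [[0.511, -0.046, 0.005], [0.582, 0.059, 0.069]]
jar 0.91 [297.3, 283.9, 42.3, 40.5] [ 0.601 -0.213  0.04 ] [[0.567, -0.234, 0.003], [0.635, -0.167, 0.043]]
```

```bash
python3 - <<'E'
from h import *
a=cv2.imread("pics/top0.png")[190:340,180:480]
cv2.imwrite("pics/c1.png",cv2.resize(a,None,fx=2.66,fy=2.66,interpolation=2))
b=cv2.imread("pics/side0.png")[150:350,180:380]
cv2.imwrite("pics/c2.png",cv2.resize(b,None,fx=3,fy=3,interpolation=2))
d=np.load("pics/top0d.npy");W=cloud("top",d);ds=np.load("pics/side0d.npy");Ws=cloud("side",ds)
P=np.vstack([W.reshape(-1,3)[d.ravel()>0],Ws.reshape(-1,3)[ds.ravel()>0]])
def box(n,x,y,z):
    m=(P[:,0]>x[0])&(P[:,0]<x[1])&(P[:,1]>y[0])&(P[:,1]<y[1])&(P[:,2]>z[0])&(P[:,2]<z[1])
    q=P[m];print(n,len(q),cv2.minAreaRect(q[:,:2].astype(np.float32)),np.round(q.min(0),3),np.round(q.max(0),3))
box("form",(0.49,0.6),(-0.06,0.09),(0.064,0.075))
box("formall",(0.50,0.6),(-0.04,0.062),(0.03,0.075))
box("bar",(0.42,0.49),(-0.03,0.06),(0.02,0.035))
box("barneg",(0.42,0.49),(-0.2,-0.16),(0.015,0.033))
box("stop",(0.35,0.49),(-0.28,-0.2),(0.036,0.05))
box("post",(0.40,0.52),(-0.16,-0.1),(0.06,0.075))
box("slidejaw",(0.42,0.60),(-0.1,-0.04),(0.053,0.062))
box("fixjaw",(0.42,0.60),(0.06,0.13),(0.052,0.063))
box("castlow",(0.43,0.48),(-0.075,-0.04),(0.038,0.05))
E
```

```text
form 309 ((0.5444099307060242, 0.011340957134962082), (0.10343773663043976, 0.054476048797369), 76.32472229003906) [ 0.508 -0.044  0.064] [0.582 0.065 0.073]
formall 1800 ((0.5447684526443481, 0.011128157377243042), (0.11250685155391693, 0.05602147802710533), 76.7591552734375) [ 0.506 -0.04   0.03 ] [0.584 0.062 0.073]
bar 225 ((0.4822571277618408, 0.011393610388040543), (0.08018618077039719, 0.01758459582924843), 86.34857177734375) [ 0.471 -0.028  0.02 ] [0.49  0.051 0.031]
barneg 373 ((0.4442962110042572, -0.17981480062007904), (0.04621215537190437, 0.025103814899921417), 76.44853973388672) [ 0.427 -0.2    0.015] [ 0.462 -0.16   0.03 ]
stop 333 ((0.43010377883911133, -0.23951749503612518), (0.020958827808499336, 0.04010920971632004), 74.56300354003906) [ 0.41  -0.253  0.036] [ 0.45  -0.226  0.046]
post 188 ((0.45901456475257874, -0.12111197412014008), (0.013374400325119495, 0.03708191215991974), 76.04120635986328) [ 0.441 -0.13   0.06 ] [ 0.477 -0.112  0.071]
slidejaw 379 ((0.5130574107170105, -0.05912886559963226), (0.09382780641317368, 0.03587590903043747), 3.479797124862671) [ 0.467 -0.08   0.053] [ 0.559 -0.04   0.062]
fixjaw 264 ((0.5587881207466125, 0.07595091313123703), (0.02890028990805149, 0.057892363518476486), 81.96719360351562) [0.53  0.061 0.053] [0.588 0.094 0.063]
castlow 116 ((0.4692021906375885, -0.0589723214507103), (0.031742893159389496, 0.02038225531578064), 89.6961898803711) [ 0.459 -0.075  0.038] [ 0.479 -0.043  0.05 ]
```

View pics/c1.png

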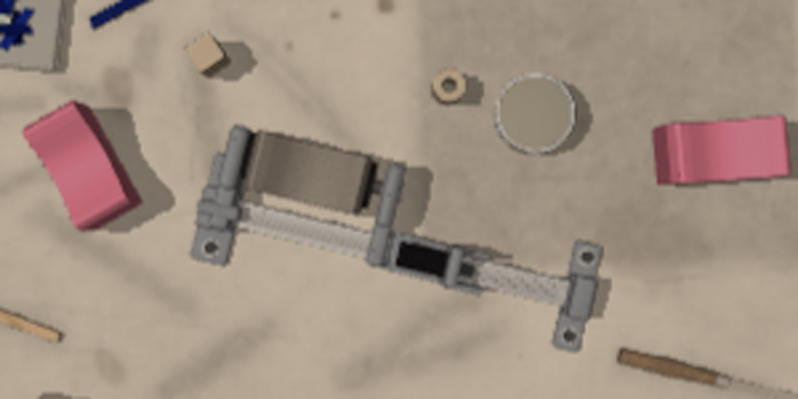

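View pics/c2.png

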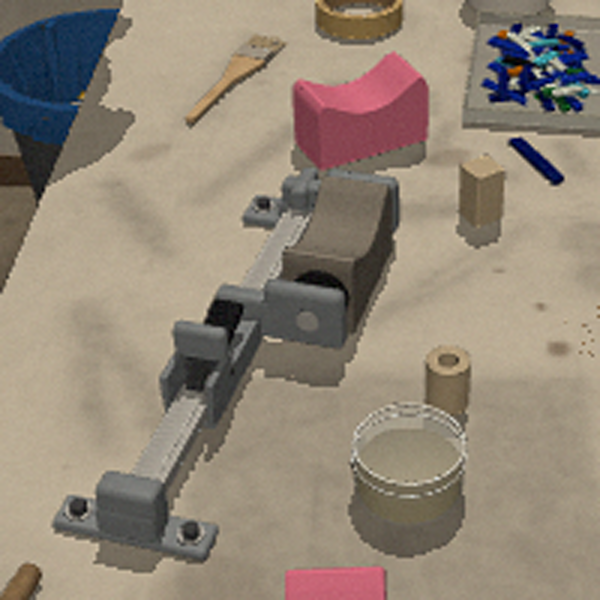

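The top crop shows the grey form at crop (310,170), between the jaws. The look-alikes are pink, at (80,165) and (720,150). The grey one is the form because it is clamped against the pad. The plate is at (422,257) and the post at (455,262). The side crop agrees, and it shows the tube, jar and block out of the form's path. Clamp yaw is about -13.7°, with its origin at about (0.478, -0.0445).

Emit:
step_arm --pt "255 -46.1 -51.1 6 0 0 -0.2025" --pt "255 -46.1 -51.1 6 0 0 -0.2025" --pt "255 -46.1 -51.1 6 0 0 -0.2025" --pt "255 -46.1 -51.1 6 0 0 -0.2025" --pt "255 -46.1 -51.1 6 0 0 -0.2025" --pt "255 -46.1 -51.1 6 0 0 -0.2025" --pt "255 -46.1 -51.1 6 0 0 -0.2025" --pt "255 -46.1 -51.1 6 0 0 -0.2025" --grip_force 30

```text
time: 1.7
position: [0.382, 0.1824, 0.1967]
ee_rot: [3.141, 0.001, 2.904]
contact_force: [0.7, 0.5, -0.1]
width: 0.004
gripper_force: 0.0
```

Emit:
step_arm --pt "255 -14.6 -24.9 8 0 0 0" --pt "255 -14.6 -24.9 8 0 0 0" --pt "255 -14.6 -24.9 8 0 0 0" --pt "255 -14.6 -24.9 8 0 0 0" --pt "255 -14.6 -24.9 8 0 0 0" --pt "255 -14.6 -24.9 8 0 0 0" --pt "255 -14.6 -24.9 8 0 0 0" --pt "255 -14.6 -24.9 8 0 0 0"

```text
time: 2.5
position: [0.4647, -0.0931, 0.1163]
ee_rot: [3.141, -0.001, 2.901]
contact_force: [-0.0, 0.3, -0.5]
width: -0.0
gripper_force: 0.0
```

```bash
cat >> h.py <<'E'
O=np.array([0.4777,-0.0445]);ux=np.array([0.9717,-0.2363]);uy=np.array([0.2363,0.9717])
def cl(p): p=np.asarray(p);e=p[...,:2]-O;return np.stack([e@ux,e@uy,p[...,2]],-1)
def report():
    s=r.read_state();f=s["contact_force"]
    print("t",round(s["time"],2),"TCP clamp mm",np.round(cl(s["position"])*1e3,1),"F clamp",np.round([f[:2]@ux,f[:2]@uy,f[2]],1),"yaw",round(s["ee_rot"][2],3))
E
python3 - <<'E'
from h import *
report()
im,d=r.camera("side");W=cl(cloud("side",d))
cv2.imwrite("pics/s1.png",cv2.resize(im[170:320,180:340,::-1],None,fx=4,fy=4,interpolation=2))
q=W[(d>0)&(abs(W[...,0])<.04)&(W[...,1]>-.15)&(W[...,1]<0.05)&(W[...,2]>.1)]
z=q[:,2].min();t=q[q[:,2]<z+.03];print("tip z",z,t.min(0),t.max(0))
E
```

```text
t 2.5 TCP clamp mm [ -1.2 -50.2 116.3] F clamp [-0.1  0.3 -0.5] yaw 2.901
tip z 0.11677590957366202 [-0.01284409 -0.06580848  0.11677591] [ 0.01027012 -0.04286292  0.14671955]
```

View pics/s1.png

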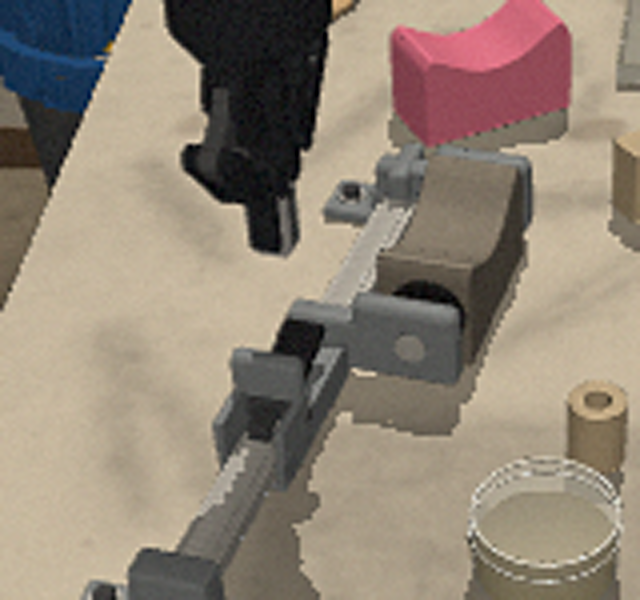

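The view shows the closed fingertips straight above the black plate (crop 300,345), with clearance to the post at (268,375) and to the casting. Descending now.

Emit:
step_arm --pt "255 -0.1 0 3 0 0 0" --pt "255 -0.1 0 5.5 0 0 0" --pt "255 -0.1 0 6.3 0 0 0" --pt "255 -0.1 0 6.8 0 0 0" --pt "255 -0.1 0 7.2 0 0 0" --pt "255 -0.1 0 7.5 0 0 0" --pt "255 -0.1 0 7.7 0 0 0" --pt "255 -0.1 0 7.7 0 0 0"

```text
time: 3.35
position: [0.4662, -0.0925, 0.0401]
ee_rot: [-3.141, 0.001, 2.903]
contact_force: [-0.0, -0.4, 3.9]
width: 0.004
gripper_force: 1.5
```

```bash
python3 -c "
from h import *
report()"
```

```text
t 3.35 TCP clamp mm [  0.2 -49.4  40.1] F clamp [ 0.1 -0.4  3.9] yaw 2.903
```

Emit:
step_arm --pt "255 0 0 0.2 0 0 0" --pt "255 0 0 0.4 0 0 0" --pt "255 0 0 0.5 0 0 0" --pt "255 0 0 0.5 0 0 0" --pt "255 0 -0.3 0.5 0 0 0" --pt "255 0 -0.5 0.5 0 0 0" --pt "255 0 -0.7 0.5 0 0 0" --pt "255 0 -0.7 0.5 0 0 0"

```text
time: 4.15
position: [0.4646, -0.0994, 0.0351]
ee_rot: [3.142, 0.001, 2.903]
contact_force: [-1.2, 0.3, 17.8]
width: 0.001
gripper_force: 8.8
```

```bash
python3 -c "
from h import *
report()"
```

```text
t 4.15 TCP clamp mm [  0.2 -56.5  35.1] F clamp [-1.2  0.  17.8] yaw 2.903
```

Emit:
step_arm --pt "255 0 -0.3 -0.05 0 0 0" --pt "255 0 -0.6 -0.05 0 0 0" --pt "255 0 -1.0 -0.05 0 0 0" --pt "255 0 -1.4 -0.05 0 0 0" --pt "255 0 -1.8 -0.05 0 0 0" --pt "255 0 -2.2 -0.05 0 0 0" --pt "255 0 -2.6 -0.05 0 0 0" --pt "255 0 -3.0 -0.05 0 0 0"

```text
time: 4.95
position: [0.4574, -0.1285, 0.0353]
ee_rot: [3.141, 0.001, 2.903]
contact_force: [1.7, 4.7, 9.4]
width: -0.001
gripper_force: 4.7
```

```bash
python3 -c "
from h import *
report()"
```

```text
t 4.95 TCP clamp mm [  0.1 -86.4  35.3] F clamp [0.5 5.  9.4] yaw 2.903
```

Emit:
step_arm --pt "255 0 -0.6 0 0 0 0" --pt "255 0 -1.2 0 0 0 0" --pt "255 0 -1.8 0 0 0 0" --pt "255 0 -2.4 0 0 0 0" --pt "255 0 -3.0 0 0 0 0" --pt "255 0 -3.6 0 0 0 0" --pt "255 0 -4.0 0 0 0 0" --pt "255 0 -4.4 0 0 0 0"

```text
time: 5.75
position: [0.4467, -0.1707, 0.0353]
ee_rot: [3.141, 0.0, 2.903]
contact_force: [3.9, 12.7, 15.2]
width: 0.002
gripper_force: 7.7
```

```bash
python3 -c "
from h import *
report()"
```

```text
t 5.75 TCP clamp mm [  -0.3 -130.    35.3] F clamp [ 0.8 13.3 15.2] yaw 2.903
```

Emit:
step_arm --pt "255 0 0 0 0 0 0" --pt "255 0 -0.1 0 0 0 0" --pt "255 0 -0.2 0 0 0 0" --pt "255 0 -0.3 0 0 0 0" --pt "255 0 -0.3 0 0 0 0"

```text
time: 6.25
position: [0.4461, -0.1734, 0.0354]
ee_rot: [3.141, 0.0, 2.903]
contact_force: [2.3, 10.4, 16.6]
width: -0.001
gripper_force: 7.8
```

```bash
python3 - <<'E'
from h import *
report()
im,d=r.camera("side");W=cl(cloud("side",d))
cv2.imwrite("pics/s2.png",cv2.resize(im[190:350,180:340,::-1],None,fx=3.6,fy=3.6,interpolation=2))
q=W[(d>0)&(W[...,0]>.045)&(W[...,0]<.078)&(W[...,1]>-.12)&(W[...,1]<-0.04)&(W[...,2]>.02)&(W[...,2]<.056)]
print(np.percentile(q[:,1],[2,50,98]))
E
```

```text
t 6.25 TCP clamp mm [  -0.3 -132.7   35.4] F clamp [-0.2 10.6 16.6] yaw 2.903
[-0.09461384 -0.08981208 -0.05622515]
```

View pics/s2.png

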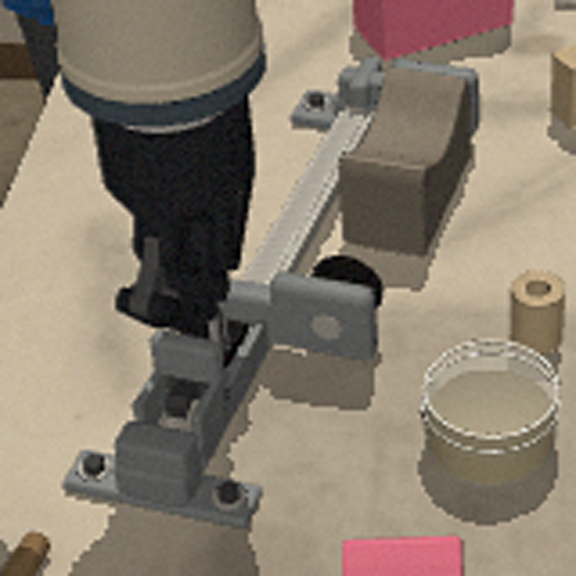

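The jaw is close to the end stop (stop block at crop 155,460, rails ending at about 140,405). I'll push until the force rises clearly.

Emit:
step_arm --pt "255 0 -0.2 0 0 0 0" --pt "255 0 -0.3 0 0 0 0" --pt "255 0 -0.4 0 0 0 0" --pt "255 0 -0.5 0 0 0 0" --pt "255 0 -0.5 0 0 0 0"

```text
time: 6.8
position: [0.4453, -0.1756, 0.0353]
ee_rot: [3.137, -0.0, 2.902]
contact_force: [20.8, 49.6, 17.7]
width: -0.002
gripper_force: 29.6
```

```bash
python3 -c "
from h import *
report()"
```

```text
t 6.8 TCP clamp mm [  -0.5 -135.    35.3] F clamp [ 8.4 53.1 17.7] yaw 2.902
```

Emit:
step_arm --pt "255 0 0.2 0 0 0 0" --pt "255 0 0.25 0 0 0 0" --pt "255 0 0.25 -0.6 0 0 0" --pt "255 0 0.25 -2 0 0 0" --pt "255 0 0.25 -5 0 0 0" --pt "255 0 0.25 -8 0 0 0" --pt "0 0 0.25 -8 0 0 0" --pt "0 0 0.25 -8 0 0 0"

```text
time: 7.6
position: [0.4454, -0.1765, 0.1153]
ee_rot: [-3.141, 0.001, 2.903]
contact_force: [-0.4, 0.4, -0.3]
width: 0.33
gripper_force: 0.0
```

```bash
python3 - <<'E'
from h import *
report()
im,d=r.camera("top");W=cl(cloud("top",d));print(r.read_state()["width"])
ims,ds=r.camera("side");Ws=cl(cloud("side",ds))
P=np.vstack([W[d>0],Ws[ds>0]])
def box(n,x,y,z):
    m=(P[:,0]>x[0])&(P[:,0]<x[1])&(P[:,1]>y[0])&(P[:,1]<y[1])&(P[:,2]>z[0])&(P[:,2]<z[1])
    q=P[m];print(n,len(q),cv2.minAreaRect(q[:,:2].astype(np.float32)),np.round(np.percentile(q,[1,99],axis=0),3).tolist())
box("form",(0.02,.1),(0,.122),(.03,.075))
box("sj",(0.02,.1),(-.12,-.04),(.03,.062))
box("post",(-.03,.03),(-.19,-.14),(.058,.072))
cv2.imwrite("pics/s3.png",cv2.resize(ims[190:350,180:340,::-1],None,fx=3.6,fy=3.6,interpolation=2))
E
```

```text
t 7.6 TCP clamp mm [-1.000e-01 -1.359e+02  1.153e+02] F clamp [-0.5  0.3 -0.3] yaw 2.903
0.419727532762648
form 2060 ((0.05164150148630142, 0.06796464323997498), (0.10777287185192108, 0.05663726106286049), 89.6556625366211) [[0.025, 0.016, 0.031], [0.079, 0.119, 0.07]]
sj 801 ((0.04994216561317444, -0.07613814622163773), (0.040383122861385345, 0.059677086770534515), 89.68438720703125) [[0.021, -0.095, 0.03], [0.079, -0.056, 0.06]]
post 142 ((-0.00035674870014190674, -0.15517504513263702), (0.01350024901330471, 0.037528470158576965), 86.48175811767578) [[-0.018, -0.161, 0.058], [0.018, -0.149, 0.071]]
```

View pics/s3.png

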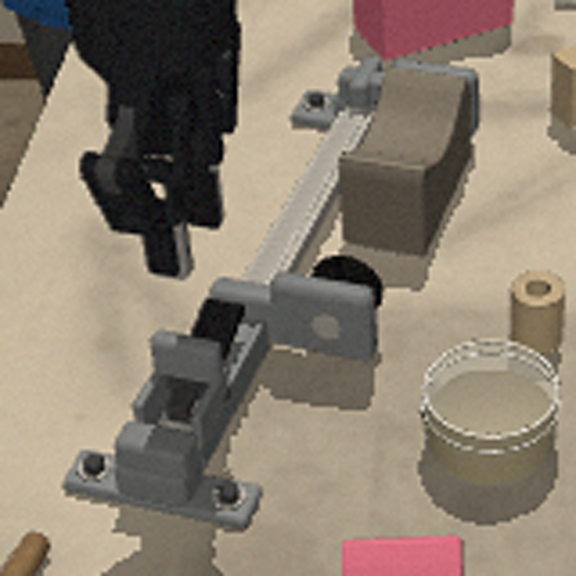

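The jaw is open by about 78 mm and the plate has sprung up. The form still stands at clamp x 52, y 69. Next I'll go behind it with the fingers part open for a wide, straight push.

Emit:
step_arm --pt "100 -0.3 5 0 0 0 0" --pt "100 -0.3 10 0 0 0 0" --pt "100 -0.3 15 0 0 0 0" --pt "100 -0.3 20.4 0 0 0 0" --pt "100 -0.3 20.4 2 0 0 0" --pt "100 -0.3 20.4 3 0 0 0" --pt "100 -0.3 20.4 3 0 0 0"

```text
time: 8.4
position: [0.4949, 0.0207, 0.0832]
ee_rot: [-3.141, -0.004, 2.903]
contact_force: [0.4, -0.2, -0.8]
width: 0.608
gripper_force: 0.0
```

```bash
python3 - <<'E'
from h import *
report();print(r.read_state()["width"])
ims,ds=r.camera("side");Ws=cl(cloud("side",ds))
q=Ws[(ds>0)&(abs(Ws[...,0])<.022)&(Ws[...,1]>.0)&(Ws[...,1]<.16)&(Ws[...,2]>.071)]
print(len(q),np.percentile(q[:,2],[0,1]));t=q[q[:,2]<q[:,2].min()+.02];print(np.round(t.min(0),3),np.round(t.max(0),3))
cv2.imwrite("pics/s4.png",cv2.resize(ims[150:310,200:360,::-1],None,fx=3.6,fy=3.6,interpolation=2))
E
```

```text
t 8.4 TCP clamp mm [ 1.3 67.4 83.2] F clamp [ 0.5 -0.1 -0.8] yaw 2.903
0.6078047028237151
2987 [0.08709994 0.0935069 ]
[-0.011  0.027  0.087] [0.012 0.098 0.107]
```

View pics/s4.png

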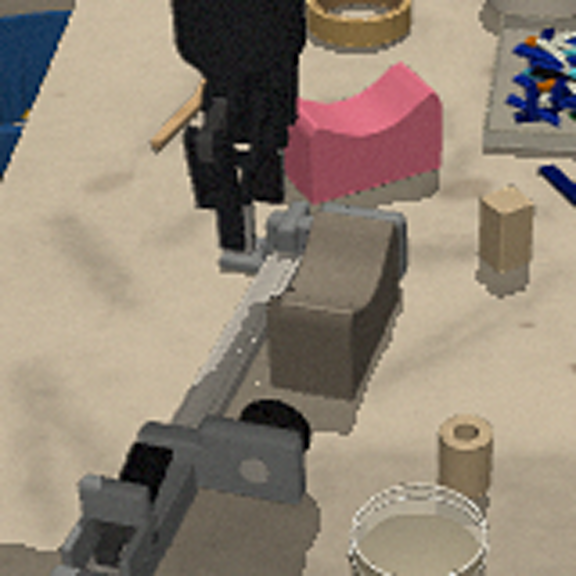

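The view shows the fingers spread behind the bar-side face (crop 235,240), with tips about 4 mm above TCP height. I'll descend over the bar.

Emit:
step_arm --pt "100 0 0 2.5 0 0 0" --pt "100 0 0 4.5 0 0 0" --pt "100 0 0 5.3 0 0 0" --pt "100 0 0 5.3 0 0 0" --pt "100 -0.4 0 5.3 0 0 0" --pt "100 -0.7 0 5.3 0 0 0" --pt "100 -1.0 0 5.3 0 0 0" --pt "100 -1.2 0 5.3 0 0 0"

```text
time: 9.25
position: [0.5076, 0.0182, 0.0325]
ee_rot: [-3.141, -0.001, 2.903]
contact_force: [-7.5, 2.7, 5.6]
width: 0.609
gripper_force: 4.0
```

```bash
python3 -c "
from h import *
report()"
```

```text
t 9.25 TCP clamp mm [14.2 68.  32.5] F clamp [-7.9  0.9  5.6] yaw 2.903
```

```bash
python3 - <<'E'
from h import *
report()
ims,ds=r.camera("side");Ws=cl(cloud("side",ds))
q=Ws[(ds>0)&(Ws[...,0]>.018)&(Ws[...,0]<.1)&(Ws[...,1]>.005)&(Ws[...,1]<.12)&(Ws[...,2]<.08)]
e=q[(q[:,1]<.019)];print("end face x",np.percentile(e[:,0],[2,98]),"z",np.percentile(e[:,2],[2,98]))
for z in(.015,.03,.045,.06):
    k=e[abs(e[:,2]-z)<.006];print(z,len(k),np.round(np.percentile(k[:,0],[3,97]),4) if len(k) else '')
t=q[q[:,2]>.06];print("top",[ (round(a,3),np.round(np.percentile(t[abs(t[:,0]-a)<.005][:,2],95),4)) for a in (.03,.04,.05,.06,.07)])
report()
cv2.imwrite("pics/s5.png",cv2.resize(ims[150:310,200:360,::-1],None,fx=3.6,fy=3.6,interpolation=2))
E
```

```text
t 9.25 TCP clamp mm [14.2 68.  32.5] F clamp [-7.9  0.9  5.6] yaw 2.903
end face x [0.02469327 0.09409129] z [-0.00071404  0.06023441]
0.015 89 [0.0274 0.0779]
0.03 85 [0.0272 0.0777]
0.045 95 [0.0269 0.0781]
0.06 59 [0.0283 0.077 ]
top [(0.03, np.float64(0.0775)), (0.04, np.float64(0.0684)), (0.05, np.float64(0.0694)), (0.06, np.float64(0.0691)), (0.07, np.float64(0.0688))]
t 9.3 TCP clamp mm [14.3 68.  32.4] F clamp [-4.3 -0.5  4.4] yaw 2.903
```

View pics/s5.png

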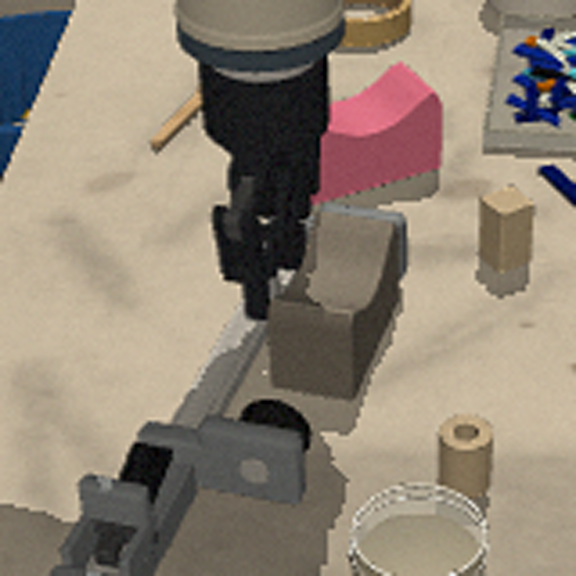

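The form is upright and just touched. I'll push on slowly.

Emit:
step_arm --pt "100 -0.1 0 0 0 0 0" --pt "100 -0.3 0 0 0 0 0" --pt "100 -0.5 0 0 0 0 0" --pt "100 -0.7 0 0 0 0 0" --pt "100 -0.9 0 0 0 0 0"

```text
time: 9.8
position: [0.5157, 0.0163, 0.0323]
ee_rot: [-3.141, -0.002, 2.904]
contact_force: [-8.5, 1.5, 5.6]
width: 0.607
gripper_force: 3.8
```

```bash
cat >> h.py <<'E'
def look():
    report()
    ims,ds=r.camera("side");Ws=cl(cloud("side",ds))
    q=Ws[(ds>0)&(Ws[...,0]>.018)&(Ws[...,0]<.17)&(Ws[...,1]>-.01)&(Ws[...,1]<.12)&(Ws[...,2]<.08)]
    e=q[(q[:,2]<.066)&(q[:,2]>.008)&(q[:,1]<.024)]
    for z in(.015,.03,.045,.06):
        k=e[abs(e[:,2]-z)<.006];print(z,len(k),np.round(np.percentile(k[:,0],[3,97]),4) if len(k) else '')
    A=np.c_[e[:,[0]],np.ones(len(e))];print("end-face yaw slope",np.linalg.lstsq(A,e[:,1],rcond=None)[0])
    return ims
E
python3 -c "
from h import *
look()"
```

```text
t 9.8 TCP clamp mm [22.5 68.  32.3] F clamp [-8.6 -0.5  5.6] yaw 2.904
0.015 103 [0.0377 0.0874]
0.03 107 [0.0356 0.0872]
0.045 107 [0.0354 0.0871]
0.06 137 [0.0349 0.0864]
end-face yaw slope [0.00959229 0.01753553]
```

Emit:
step_arm --pt "100 -0.2 0 0 0 0 0" --pt "100 -0.6 0 0 0 0 0" --pt "100 -1.0 0 0 0 0 0" --pt "100 -1.4 0 0 0 0 0" --pt "100 -1.8 0 0 0 0 0" --pt "100 -2.2 0 0 0 0 0" --pt "100 -2.6 0 0 0 0 0" --pt "100 -2.9 0 0 0 0 0"

```text
time: 10.65
position: [0.5443, 0.0093, 0.0322]
ee_rot: [-3.141, -0.002, 2.904]
contact_force: [-5.6, 1.7, 2.7]
width: 0.612
gripper_force: 3.0
```

```bash
python3 -c "
from h import *
look()"
```

```text
t 10.65 TCP clamp mm [52.  68.  32.2] F clamp [-5.8  0.3  2.7] yaw 2.904
0.015 102 [0.066  0.1165]
0.03 109 [0.0644 0.1162]
0.045 104 [0.0648 0.1167]
0.06 136 [0.065  0.1161]
end-face yaw slope [0.02428169 0.01579642]
```

Emit:
step_arm --pt "100 -0.2 0 0 0 0 0" --pt "100 -0.6 0 0 0 0 0" --pt "100 -1.0 0 0 0 0 0" --pt "100 -1.4 0 0 0 0 0" --pt "100 -1.8 0 0 0 0 0" --pt "100 -2.2 0 0 0 0 0" --pt "100 -2.6 0 0 0 0 0" --pt "100 -3.0 0 0 0 0 0"

```text
time: 11.5
position: [0.5734, 0.0023, 0.0323]
ee_rot: [-3.141, -0.002, 2.903]
contact_force: [-6.5, 1.4, 4.3]
width: 0.604
gripper_force: 3.2
```

Emit:
step_arm --pt "100 0 0 0 0 0 0" --pt "100 0.6 0 0 0 0 0" --pt "100 2 0 0 0 0 0" --pt "100 2 0 -4 0 0 0" --pt "100 2 0 -9 0 0 0" --pt "100 5 0 -14 0 0 0" --pt "100 10 0 -14 0 0 0" --pt "100 10 0 -14 0 0 0"

```text
time: 12.3
position: [0.4719, 0.0268, 0.1732]
ee_rot: [-3.142, -0.001, 2.904]
contact_force: [-0.9, -0.2, -0.4]
width: 0.61
gripper_force: 0.0
```

```bash
python3 - <<'E'
from h import *
ims=look()
im,d=r.camera("top");W=cl(cloud("top",d))
q=W[(d>0)&(W[...,0]>.082)&(W[...,0]<.17)&(W[...,1]>-.005)&(W[...,1]<.15)&(W[...,2]>.03)&(W[...,2]<.08)]
print("form",cv2.minAreaRect(q[:,:2].astype(np.float32)),np.round(np.percentile(q,[1,99],axis=0),3).tolist())
for n in("jaw","form_mid","prop_tube","prop_block","jar"):
    for g in r.regions_of("top",n)[:1]:
        p=W[g["mask"]&(d>0)];print(n,round(g["p"],2),np.round(np.median(p,0),3),np.round(np.percentile(p,[2,98],axis=0),3).tolist())
a=im[190:340,230:400,::-1];b=ims[170:320,190:360,::-1]
cv2.imwrite("pics/s6.png",cv2.resize(np.hstack([a,b]),None,fx=2.3,fy=2.3,interpolation=2))
E
```

```text
t 12.3 TCP clamp mm [-22.5  67.9 173.2] F clamp [-0.8 -0.4 -0.4] yaw 2.904
0.015 99 [0.0957 0.1477]
0.03 105 [0.0944 0.1471]
0.045 111 [0.0944 0.1467]
0.06 142 [0.0958 0.146 ]
end-face yaw slope [0.00448813 0.01754749]
form ((0.1209893450140953, 0.07053094357252121), (0.055317554622888565, 0.10979246348142624), 0.08897940069437027) [[0.094, 0.016, 0.04], [0.148, 0.124, 0.069]]
jaw 0.85 [ 0.008 -0.105  0.043] [[-0.019, -0.176, -0.002], [0.073, -0.057, 0.067]]
form_mid 0.8 [0.024 0.287 0.052] [[-0.027, 0.255, 0.005], [0.061, 0.325, 0.07]]
prop_tube 0.48 [ 0.154 -0.12   0.039] [[0.121, -0.153, 0.01], [0.189, -0.088, 0.043]]
prop_block 0.75 [0.137 0.188 0.049] [[0.123, 0.174, 0.015], [0.153, 0.203, 0.053]]
jar 0.85 [ 0.157 -0.12   0.039] [[0.122, -0.152, 0.0], [0.191, -0.086, 0.043]]
```

View pics/s6.png

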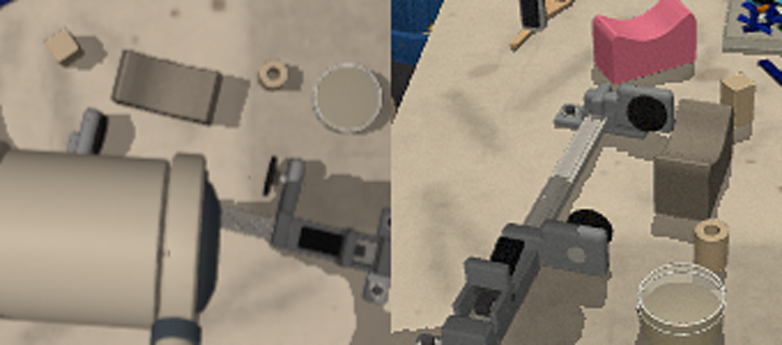

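The form (left 168,88; right 692,160) stands upright and square. Its near face is at clamp x of about 93 mm, past the 80 mm tips. The jaw is at its stop, the props and jar have not moved, and the arm is clear.

```bash
python3 -c "
from station import r
print(r.sign_off())"
```

```text
the job is handed in; nothing more can be done
None
```

The job is handed in: the jaw is open against the end stop, and the form stands upright about 13 mm clear of the jaw tips with the props and jar untouched; pushing the jaw home against the stop briefly reached about 53 N at the fingertips.

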